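Hold the hidden bolt head of the tool stand

TASK

I want to tighten the nut on the rotary tool's stand: turn the orange cover plug a quarter turn so that its grip lies along the slot, lift it out and stand it upright on its foot in the blue tray, letting go of it. Then reach down through the slot behind the yellow bracket, grip the hidden square bolt head by its two side flats, turn it against its spring until it is square (red pointer upright) and finish while firmly holding it there, so that it cannot turn. Leave the other things on the bench where they are.

Things in the scene. Friction and masses are not known exactly. Their poses are not given: they have to be found in the camera images.
- stand: Foot of the rotary tool's stand, fixed. Dark steel base plate 130 (x) x 190 (y) x 12 mm, its middle at y = 30 mm. On it two upright plates, yellow bracket (-x side) and grey back plate (+x side), 100 mm long in y, 6 mm thick, tops 90 mm above the table, inner faces 64 mm apart. Origin: on the table under the middle of the slot between them, z up.
- slot (a point): Middle of the slot, at its top, 90 mm above the table; axes as the stand's. Lips on the plates' tops (5 mm thick) narrow it to 44 mm in x; it runs along y and is open at both ends. Nubs 4 mm high stand on the lips at y = -42 and 42 mm, beyond 25 mm from the middle in x.
- post (a point): Centre of the top of the steel post socket on the stand (36 mm wide), 70 mm above the table, 95 mm from the slot's middle in the stand's +y.
- plug: Loose quarter-turn cover plug, about 120 g. Origin: centre of its flat underside, z up; at the start 78 mm above the table, upright. Black foot: 40 mm disc 12 mm tall, with two ears at its bottom, 60 mm tip to tip along x, 14 mm wide, 5 mm thick. Orange cap: 72 mm disc, z = 12 to 16 mm. Orange grip bar on it, 50 mm long (x), 14 mm thick (y), z = 16 to 50 mm.
- plug_grip (a point): Middle of the plug's grip bar, 33 mm above the plug's underside. At the start bar and ears lie across the slot (within 17 degrees), ears caught 2 mm under the lips, cap resting on the lips between the nubs. The plug lifts out only when turned, either way, until bar and ears lie along the slot (the stand's y) within about 20 degrees.
- tray: Blue open parts tray, fixed, 160 (x) x 170 (y) mm, walls 5 mm thick and 28 mm high, floor 5 mm above the table. Origin: centre of its underside.
- bolt_head (a point): Centre of the square brass bolt head between the plates, under the plug, 62 mm above the table and 28 mm straight below point slot. 20 mm across flats, 18 mm long along the bolt, whose axis is the stand's x; free room beside it in y. The flats to grip face the stand's +y and -y at bolt angle 0. The point's axes turn with the bolt.
- bolt (a joint): Turn of the bolt about the stand's x, rad, right-handed: positive leans the head's top (and the red pointer on the nut) to the stand's -y. 0: side flats and pointer upright. A spring (0.6 N m/rad, friction 0.05 N m) rests it at 0.17 to 0.33 and turns it back when let go. A level squeeze may not straighten it: grip with fingers tilted like the head, then turn.
- pointer (a point): Tip of the red pointer, 25 mm above the bolt's axis at angle 0, on the brass nut in front of (-x of) the yellow bracket, 51 mm from the head's centre; it turns with the bolt and the head.
- flat_left: Cheek of the bolt head carrying the flat on its +y side, 18 x 4 x 18 mm; origin at its centre, 8 mm from the bolt's axis.
- flat_right: The same on the -y side of the bolt head.
- block_a: painted wooden sample block, 80 x 50 x 16 mm, blue and white, lying flat beyond the work area. Bystander, origin at the centre of its underside.
- block_b: painted block like block_a, blue and green. Bystander, origin at the centre of its underside.
- block_c: painted block like block_a, blue and yellow. Bystander, origin at the centre of its underside.
- pen_green: paint marker lying flat between stand and tray, 135 mm long (its x axis), 14 mm thick, black with green cap. Bystander, origin at the centre of its underside.
- pen_yellow: paint marker like pen_green with yellow cap. Bystander, origin at the centre of its underside.
- mug: black mug, 80 mm wide, 90 mm tall, with a handle. Bystander, origin at the centre of its underside.
- bottle: clear plastic bottle with paper label, 54 mm wide, 150 mm tall. Bystander, origin at the centre of its underside.
Things that resemble listed ones, but are neither listed nor needed, are in the scene too. Of the things shaped like the plug, the orange one is meant.

How it is judged (in metres and radians):
On the way, in this order (a step that is already met when the one before it is completed fails the run):
1. the plug is turned so that its grip lies along the slot (angle between the x axis of plug and the y axis of stand, either way round below 0.5 rad), for 0.1 s.
2. the plug is lifted out of the slot (z of plug in the frame of stand above 0.1 m), for 0.1 s.
3. the plug stands upright in the tray, let go (x of plug in the frame of tray between -0.07 and 0.07 m and y of plug in the frame of tray between -0.075 and 0.075 m and z of plug in the frame of tray below 0.02 m and angle between plug's own z axis and vertical below 0.35 rad and contact force between the fingers and plug below 0.1 N and linear speed of plug below 0.03 m/s), for 0.2 s.
At the end, for the whole second after the job is handed in: The plug stands upright (within 0.35 rad) and at rest inside the tray, untouched; the bolt angle is within 0.1 rad of 0 and still, with the fingers pressing on both side flats of its head (over 5 N each) and the TCP within 20 mm of the head's centre (all of step 3 and value of joint bolt between -0.1 and 0.1 rad and velocity of joint bolt between -0.1 and 0.1 rad/s and contact force between the fingers and flat_left above 5 N and contact force between the fingers and flat_right above 5 N and distance between the grasp point and bolt_head below 0.02 m); the arm keeps its last pose, push and grip.
It fails at once if a bystander is moved by more than 30 mm (distance of any of block_a, block_b, block_c, pen_green, pen_yellow, mug, bottle from where it was at the start of the episode above 0.03 m).
It also fails if it takes over 51 s, if anything falls off the work surface, if the arm or the gripper's body presses on something with over 40 N, if the wrist force passes 120 N, or if a joint passes its speed limit or range.

ROBOT

A 6-joint arm with a two-finger parallel gripper is mounted at the origin on the work surface. World frame = base frame: x ahead of the robot, y to its left, z up, the work surface at z = 0. Lengths are in mm, angles in rad, forces in N, time in s.
With the tool pointing down it reaches from about 400 to 925 mm from the base axis. Payload 12.5 kg.
Tool frame: the origin (TCP) lies between the finger pads, 19 mm behind the fingertips; this is the grasp point; z points along the fingers, y is the line along which they close (so a half turn about z gives the same grasp; the last joint's range is limited). The gripper opens to 95 mm and grips with 3 to 60 N. Pads are 20 mm wide; open, the fingers measure 119 mm over their backs; the gripper's body (75 mm by 180 mm) begins 59 mm behind the grasp point.
Start: joints at [-1.356, 0.491, 1.559, -0, 1.092, -0.106], TCP at [197.101, -593.124, 233.461] pointing down, gripper open.
Joint ranges: [-3.1, 3.1], [-0.84, 2.19], [0.05, 2.79], [-1.13, 4.28], [0.06, 2.93], [-2.69, 2.69]. Speed limits (rad/s): [2.22, 2.22, 2.79, 3.14, 3.14, 3.14].

INTERFACE

Orientations are given as [roll, pitch, yaw] about the fixed x, y, z axes, in that order (R = Rz(yaw) Ry(pitch) Rx(roll)).
In Python, from cell import state, read_camera, camera_info, job_done gives the robot as it stands.
- The arm moves only by the tool handwheel, called after "Request:" as name([rows], argument=value, ...), one row to a line, values as JSON. Schema: {"type":"object","properties":{"deltas":{"type":"array","items":{"type":"array","prefixItems":[{"type":"array","items":{"type":"number"},"minItems":3,"maxItems":3},{"type":"number"},{"type":"number"}],"minItems":3,"maxItems":3},"minItems":1,"maxItems":5},"only":{"type":"string"},"quiet":{"type":"boolean"},"lines":{"type":"string"}},"required":["deltas"],"additionalProperties":false}. deltas is a list of rows, 1 to 5 of them, each written [[dx, dy, dz], turn, opening]: dx, dy, dz in normalised numbers (1 is 800 mm), then a turn about the tool's z in a scale on which 1.0 is 120 degrees, then the opening from 0.0 (shut) to 1.0 (fully open); each row is the pose to reach, as a shift and turn from the pose commanded when the call began, along the tool's axes at that moment; what a row does not reach only later rows make up. A row lasts 1/12 s, in which the tool goes at most 41.7 mm and 0.125 rad, less where a joint would pass 70% of its speed; a pose out of reach is approached as far as the arm can. The fingers move at their own pace and stop on an object; the grip force is fixed at half the most. Time passes only in rows, so rows that do not move let the fingers close. The tool returns the time, the measured TCP pose, the force, the opening and the grip force at its end. only (a regular expression) keeps the lines of the reply that match it, lines (a string "A,B") keeps lines A to B, and quiet returns only ok. Input that does not fit is refused with a message, and nothing moves.
- state(): the state, without advancing time (a new reading comes with each control period).
- read_camera(name): name is "side" or "top"; returns (picture, depth): 480x640x3 uint8, red, green, blue; 480x640 float32, mm along the optical axis (not along the pixel's ray), 0 where there is no reading.
- camera_info(name): a dict with "vertical_fov" (degrees; the focal length in pixels is half the picture's height over the tangent of half this angle, whatever the lens; pixels are square), "cx", "cy" (the principal point, pixels), "origin" and "attitude" of the camera in the world. Camera axes: x right, y down, z forward; pixel columns grow to the right and rows downward; lengths in mm; the calibration is good to about 2 mm. A picture is of the moment at which its call begins. camera_info takes no time and is no camera call.
- job_done(): hands the job in; it is judged then, once.
The state is a dict: "t": time; "joints": joint angles; "qvel": joint speeds; "tau": joint torques, N m; "eef_pos": TCP position; "tcp_rot": TCP orientation; "ft_force": force on the tool from outside, world axes, zero at the start; "moment": the same for the moment, N m; "opening": opening from 0.0 (shut) to 1.0 (fully open); "grip_force": force on a finger pad.
Only numpy, scipy, OpenCV 4.12 (cv2) and the standard library are available. Lean on these libraries where they do the work, as an engineer would, in place of code of your own. Each camera call takes 0.05 s, during which the arm holds its last target. There are 200 camera calls.

## Working session

There is one attempt and no reset: what is moved stays moved. The work goes in short steps, Python scripts to look and compute and a tool call to move; the robot and the scene stay as the last step left them, time stands still between calls to the robot, and variables do not carry over. Pictures are saved under pics/ and viewed, at most 10 in all, crops included, and the job is handed in when it is done.

```bash
ls; mkdir -p pics
```

Run:
```python
from cell import *
import cv2,numpy as np
print(state())
for n in("side","top"):
    p,d=read_camera(n);print(n,camera_info(n));cv2.imwrite(f"pics/{n}0.png",p[:,:,::-1]);np.savez(f"{n}0.npz",p=p,d=d)
```

```text
pics
{'t': 0.0, 'joints': array([-1.35555369e+00,  4.91600176e-01,  1.55941356e+00, -1.48966972e-05,
        1.09169700e+00, -1.05600043e-01]), 'qvel': array([ 0.00064191,  0.00015543,  0.0012747 , -0.00123978,  0.00041645,
        0.00106293]), 'tau': array([ 2.43028808e-03, -6.12638426e+01, -2.58182716e+01,  6.93232007e-02,
        4.82455327e-02, -8.25799111e-05]), 'eef_pos': array([ 197.07846694, -592.89961103,  232.84886119]), 'tcp_rot': array([-3.14047941e+00, -1.04711666e-04,  3.20849492e-01]), 'ft_force': array([ 0.24409555,  0.62546289, -0.00203044]), 'moment': array([-0.01257336,  0.06506369,  0.01436756]), 'grip_force': 0.0, 'opening': 1.0019660528561554}
side {'vertical_fov': 43.58115393408128, 'cx': 327.8485879190969, 'cy': 244.16717022313904, 'origin': array([  424.84758114, -1180.1407595 ,  1199.47006153]), 'attitude': array([-2.32771454e+00, -9.33036057e-04, -1.13039244e-01])}
top {'vertical_fov': 47.778711017338246, 'cx': 320.03410431857856, 'cy': 237.13625265281146, 'origin': array([ 4.52313280e+02, -6.09285073e-01,  1.27317282e+03]), 'attitude': array([-3.05577706,  0.0063639 , -1.5535506 ])}
```

View pics/side0.png

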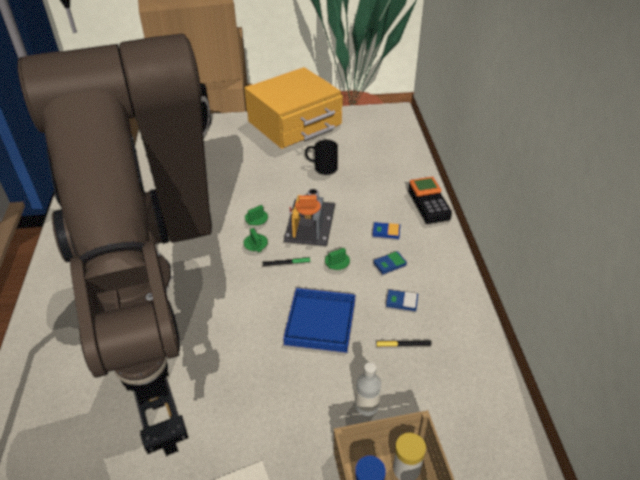

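View pics/top0.png

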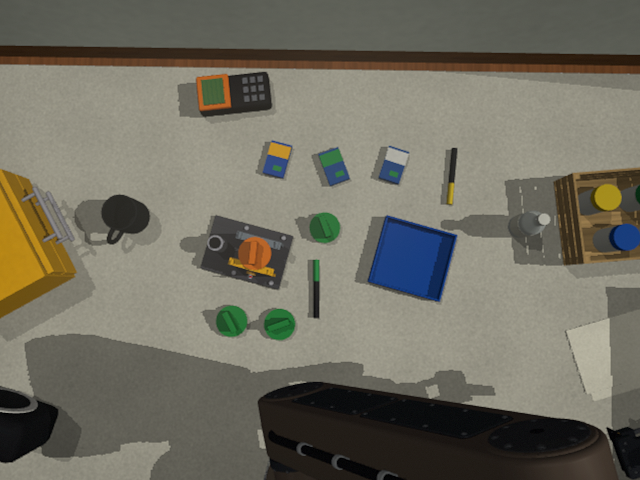

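Side view: orange plug at (308,205) on the stand, tray at (320,320). Top view: orange plug at (255,252), post at (215,242), tray at (412,258). Things that could be taken for the plug are the green plugs at (232,320), (279,323) and (324,227), and the orange meter at (215,92). I choose the orange one at (255,252) and will check it in a crop.

Create h.py:
```python
import numpy as np,cv2
from cell import *
from scipy.spatial.transform import Rotation as R
def cam(n):
    c=camera_info(n);f=240/np.tan(np.radians(c['vertical_fov']/2))
    return c,f,R.from_euler('xyz',c['attitude']).as_matrix()
def ray(n,u,v,z):
    c,f,M=cam(n);d=M@np.array([(u-c['cx'])/f,(v-c['cy'])/f,1]);o=np.array(c['origin'])
    return o+d*(z-o[2])/d[2]
def pts(n,d,mask):
    c,f,M=cam(n);v,u=np.nonzero(mask&(d>0));z=d[v,u]
    return (M@np.array([(u-c['cx'])/f*z,(v-c['cy'])/f*z,z])).T+c['origin'],u,v
def proj(n,p):
    c,f,M=cam(n);q=M.T@(np.asarray(p)-c['origin']);return q[:2]/q[2]*f+[c['cx'],c['cy']]
def tool(target):  # shift to a world target, in the tool's axes (measured pose)
    s=state();return R.from_euler('xyz',s['tcp_rot']).inv().apply(np.asarray(target)-s['eef_pos'])
```

Run:
```python
from h import *
t=np.load('top0.npz');p,d=t['p'],t['d']
hsv=cv2.cvtColor(p,cv2.COLOR_RGB2HSV)
crop=p[195:305,185:335];cv2.imwrite('pics/crop0.png',cv2.resize(crop,None,fx=5,fy=5,interpolation=cv2.INTER_CUBIC)[:,:,::-1])
win=np.zeros(d.shape,bool);win[205:295,195:300]=1
P,u,v=pts('top',d,win&(hsv[...,1]>=0))
o=np.zeros_like(win);H=hsv
o=win&(H[...,0]<14)&(H[...,1]>150)&(H[...,2]>90)
Q,_,_=pts('top',d,o);z=Q[:,2]
print('orange n',len(Q),np.percentile(z,[5,25,50,75,95]))
for lo,hi in((85,105),(115,140)):
    q=Q[(z>lo)&(z<hi)];r=cv2.minAreaRect(q[:,:2].astype(np.float32));print(lo,len(q),q.mean(0),r)
y=win&(H[...,0]>=16)&(H[...,0]<32)&(H[...,1]>150)&(H[...,2]>100)
Q,_,_=pts('top',d,y);q=Q[(Q[:,2]>75)];print('yellow',len(q),q.mean(0),cv2.minAreaRect(q[:,:2].astype(np.float32)))
b=(H[...,0]>100)&(H[...,0]<125)&(H[...,1]>150);b[:, :360]=0;b[:,470:]=0;b[:200]=0;b[310:]=0
Q,_,_=pts('top',d,b);q=Q[Q[:,2]>20];print('tray',len(q),cv2.minAreaRect(q[:,:2].astype(np.float32)),np.percentile(Q[:,2],[5,50,95]))
base=np.array([q for q in P if 5<q[2]<19]);print('base',cv2.minAreaRect(base[:,:2].astype(np.float32)))
```

```text
orange n 825 [ 90.46102979  92.94182884  95.04982476  98.26801224 129.18428572]
85 631 [516.53894783 150.1794409   94.16784161] ((516.0899658203125, 150.86317443847656), (72.62096405029297, 70.15777587890625), 34.104164123535156)
115 174 [515.69489195 149.80744593 126.92291249] ((515.7757568359375, 150.49383544921875), (14.438224792480469, 49.32569122314453), 86.58741760253906)
yellow 233 [485.45121473 157.28991473  90.51492509] ((484.4225769042969, 158.77088928222656), (100.21588134765625, 22.329824447631836), 76.96975708007812)
tray 547 ((514.9877319335938, -204.43023681640625), (168.22714233398438, 159.03721618652344), 74.98175811767578) [ 0.6394895   5.19316423 27.47413346]
base ((529.9684448242188, 181.55368041992188), (209.14431762695312, 242.61126708984375), 0.997733473777771)
```

View pics/crop0.png

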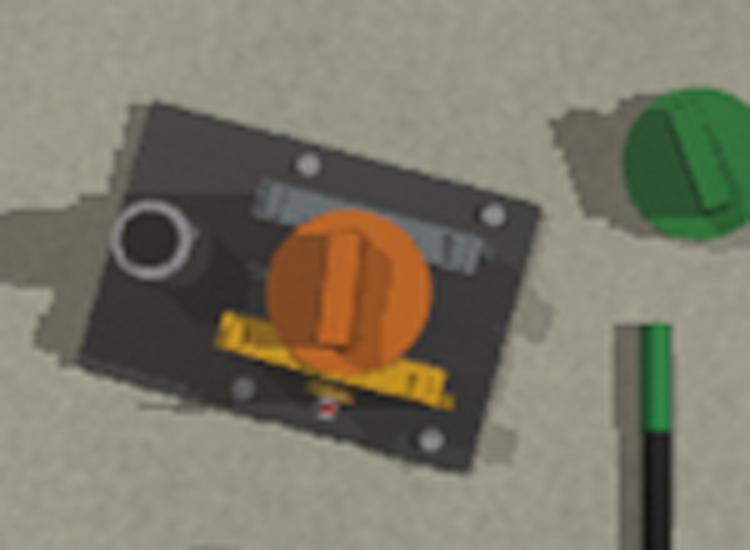

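The crop confirms it: orange plug with its bar from (347,235) to (332,348), lying across the slot. The post is at (150,240) and the red pointer at (327,408), all in crop pixels.

Run:
```python
from h import *
f=lambda u,v:(u/5+185,v/5+195)
C=[ray('top',*f(*c),12)[:2] for c in((150,103),(540,207),(468,470),(80,362))]
print(np.round(C,1),np.mean(C,0),cv2.minAreaRect(np.float32(C)))
print('post',ray('top',*f(150,240),70))
s=np.array([516.2,150.5]);
for yaw in(-.227,-.24,-.262):
    y=np.array([-np.sin(yaw),np.cos(yaw)]);print(yaw,'post pred',s+95*y,'base mid',s+30*y)
print(ray('top',*f(327,408),86)) # pointer
c=np.array([450,-400,235.]);print('to via',tool(c),'to plug',tool([516,150,200]))
```

```text
[[607.3 256.7]
 [561.3  72.5]
 [438.4 103.2]
 [485.3 285.2]] [523.07699179 179.38971426] ((522.8944702148438, 179.93316650390625), (189.80421447753906, 126.71907806396484), 75.95439147949219)
post [538.64438371 242.73730722  70.        ]
-0.227 post pred [537.58027277 243.06286478] base mid [522.95166509 179.73037835]
-0.24 post pred [538.78174951 242.77710761] base mid [523.33107879 179.64013925]
-0.262 post pred [540.80621756 242.25801904] base mid [523.97038449 179.47621654]
[465.13691135 159.49345038  86.        ]
to via [ 300.84941635 -103.32750647   -1.92644526] to plug [ 536.8946268  -604.42910199   33.58199866]
```

The manual's scale: shifts go in shares of 800 mm and turns go in shares of 120 degrees. Converting my numbers, 300 mm / 800 = 0.375, -105 mm / 800 = -0.1313, 0.38 rad / 2.0944 = 0.1814.

Request:
handwheel([
  [[0.375,-0.1313,0],0.1814,1],
  [[0.375,-0.1313,0],0.1814,1],
  [[0.375,-0.1313,0],0.1814,1],
  [[0.375,-0.1313,0],0.1814,1],
  [[0.375,-0.1313,0],0.1814,1],
])

```text
t: 0.52
eef_pos: [359.8, -467.0, 233.2]
tcp_rot: [-3.141, 0.0, -0.062]
ft_force: [0.5, -0.3, 0.2]
opening: 0.997
grip_force: 0.0
```

Request:
handwheel([
  [[0.2,-0.0688,0],0,1],
  [[0.2,-0.0688,0],0,1],
  [[0.2,-0.0688,0],0,1],
  [[0.2,-0.0688,0],0,1],
  [[0.2,-0.0688,0],0,1],
])

```text
t: 0.93
eef_pos: [527.1, -420.2, 232.6]
tcp_rot: [-3.141, -0.001, -0.055]
ft_force: [0.0, 0.4, 0.7]
opening: 1.003
grip_force: 0.0
```

Run:
```python
from h import *
print(state()['joints'],tool([516,150.5,190]))
```

```text
[-7.71451187e-01  5.63030525e-01  1.42861809e+00  1.23392301e-03
  1.14959616e+00  8.53945668e-01] [ -42.51498919 -569.23152038   42.91884732]
```

In the tool's units: -200 mm / 800 = -0.25, -15 mm / 800 = -0.0188.

Request:
handwheel([
  [[-0.0188,-0.25,0],0,1],
  [[-0.0188,-0.25,0],0,1],
  [[-0.0188,-0.25,0],0,1],
  [[-0.0188,-0.25,0],0,1],
  [[-0.0188,-0.25,0],0,1],
])

```text
t: 1.35
eef_pos: [517.7, -219.9, 233.2]
tcp_rot: [-3.141, 0.001, -0.059]
ft_force: [0.7, 0.1, -0.3]
opening: 1.002
grip_force: 0.0
```

Request:
handwheel([
  [[-0.0188,-0.25,0],0,1],
  [[-0.0188,-0.25,0],0,1],
  [[-0.0188,-0.25,0],0,1],
  [[-0.0188,-0.25,0],0,1],
  [[-0.0188,-0.25,0],0,1],
])

```text
t: 1.77
eef_pos: [514.6, -19.6, 233.4]
tcp_rot: [-3.141, 0.0, -0.059]
ft_force: [0.3, 0.5, -0.5]
opening: 1.002
grip_force: 0.0
```

Request:
handwheel([
  [[-0.015,-0.2125,0.0538],0,1],
  [[-0.015,-0.2125,0.0538],0,1],
  [[-0.015,-0.2125,0.0538],0,1],
  [[-0.015,-0.2125,0.0538],0,1],
  [[-0.015,-0.2125,0.0538],0,1],
])

```text
t: 2.18
eef_pos: [512.3, 152.7, 188.8]
tcp_rot: [-3.142, 0.002, -0.056]
ft_force: [-1.0, 0.2, -0.3]
opening: 0.997
grip_force: 0.0
```

Run:
```python
from h import *
print(state()['joints'],tool([516,150.5,116]))
```

```text
[1.65758234e-01 4.17254924e-01 1.83117560e+00 6.98847721e-04
 8.95204083e-01 1.79228770e+00] [ 3.97941937  1.95263302 72.82700993]
```

In the tool's units: 73 mm / 800 = 0.0913, 60 mm / 800 = 0.075.

Request:
handwheel([
  [[0.005,0.0025,0.0375],0,1],
  [[0.005,0.0025,0.075],0,1],
  [[0.005,0.0025,0.0913],0,1],
  [[0.005,0.0025,0.0913],0,1],
  [[0.005,0.0025,0.0913],0,0.5],
])

```text
t: 2.6
eef_pos: [517.3, 145.9, 117.2]
tcp_rot: [3.141, 0.001, -0.06]
ft_force: [0.0, -0.0, 0.2]
opening: 0.969
grip_force: 0.0
```

Request:
handwheel([
  [[0,0,0],0,0],
  [[0,0,0],0,0],
  [[0,0,0],0,0],
  [[0,0,0],0,0],
  [[0,0,0],0,0],
])

```text
t: 3.02
eef_pos: [517.6, 146.2, 118.0]
tcp_rot: [-3.141, -0.001, -0.059]
ft_force: [0.2, 0.1, 0.1]
opening: 0.636
grip_force: 0.0
```

Request:
handwheel([
  [[0,0,0],0,0],
  [[0,0,0],0,0],
  [[0,0,0],0,0],
  [[0,0,0],0,0],
  [[0,0,0],0,0],
])

```text
t: 3.43
eef_pos: [517.4, 146.3, 117.4]
tcp_rot: [3.141, 0.0, -0.059]
ft_force: [0.6, -0.2, -0.2]
opening: 0.285
grip_force: 0.0
```

In the tool's units: -4 mm / 800 = -0.005, -1 mm / 800 = -0.0013.

Request:
handwheel([
  [[-0.0013,-0.005,0],0,0],
  [[-0.0013,-0.005,0],0,0],
  [[-0.0013,-0.005,0],0,0],
  [[-0.0013,-0.005,0],0,0],
  [[-0.0013,-0.005,0],0,0],
])

```text
t: 3.85
eef_pos: [516.6, 150.4, 117.4]
tcp_rot: [3.142, 0.0, -0.059]
ft_force: [-1.2, 0.6, -0.4]
opening: 0.146
grip_force: 30.0
```

Run:
```python
from h import *
p,d=read_camera('top');np.savez('g.npz',p=p,d=d)
print(state())
```

```text
{'t': 3.9, 'joints': array([ 1.60419349e-01,  5.21234044e-01,  1.89083463e+00, -9.15888971e-05,
        7.29561110e-01,  1.79046255e+00]), 'qvel': array([-1.50950591e-03,  3.46929253e-05, -1.92068936e-03,  6.03282329e-04,
        3.58356735e-04, -1.31389418e-03]), 'tau': array([-3.34071564e-01, -5.57571852e+01, -1.83130914e+01, -1.19045503e-01,
       -9.55264131e-02,  2.84144859e-03]), 'eef_pos': array([516.61479718, 150.33480224, 117.38619369]), 'tcp_rot': array([ 3.14152498e+00,  2.29419032e-05, -5.91785926e-02]), 'ft_force': array([-0.73482204,  0.32071089, -0.79221328]), 'moment': array([0.14400982, 0.05741058, 0.01465842]), 'grip_force': 29.99591052532196, 'opening': 0.14782326046792874}
```

In the tool's units: -0.6 rad / 2.0944 = -0.2865.

Request:
handwheel([
  [[0,0,0],-0.0573,0],
  [[0,0,0],-0.1146,0],
  [[0,0,0],-0.1719,0],
  [[0,0,0],-0.2292,0],
  [[0,0,0],-0.2865,0],
])

```text
t: 4.32
eef_pos: [516.7, 150.2, 117.4]
tcp_rot: [3.141, 0.0, 0.547]
ft_force: [0.1, -0.4, -1.1]
opening: 0.146
grip_force: 30.0
```

Request:
handwheel([
  [[0,0,0],-0.0573,0],
  [[0,0,0],-0.1146,0],
  [[0,0,0],-0.1719,0],
  [[0,0,0],-0.2292,0],
  [[0,0,0],-0.2865,0],
])

```text
t: 4.73
eef_pos: [516.7, 150.2, 117.4]
tcp_rot: [3.141, 0.0, 1.147]
ft_force: [0.9, -0.5, -0.4]
opening: 0.146
grip_force: 30.0
```

Request:
handwheel([
  [[0,0,0],-0.0573,0],
  [[0,0,0],-0.0955,0],
  [[0,0,0],-0.0955,0],
  [[0,0,0],-0.0955,0],
  [[0,0,0],-0.0955,0],
])

```text
t: 5.15
eef_pos: [516.6, 150.3, 117.4]
tcp_rot: [3.142, 0.0, 1.338]
ft_force: [0.3, 0.8, -0.8]
opening: 0.145
grip_force: 30.0
```

In the tool's units: -80 mm / 800 = -0.1, -50 mm / 800 = -0.0625.

Request:
handwheel([
  [[0,0,-0.0125],0,0],
  [[0,0,-0.0313],0,0],
  [[0,0,-0.0625],0,0],
  [[0,0,-0.1],0,0],
  [[0,0,-0.1],0,0],
])

```text
t: 5.57
eef_pos: [518.3, 150.7, 202.7]
tcp_rot: [3.135, -0.003, 1.339]
ft_force: [0.6, 0.7, -0.8]
opening: 0.145
grip_force: 30.0
```

Run:
```python
from h import *
p,d=read_camera('top');cv2.imwrite('pics/l.png',cv2.resize(p[150:330,180:480],None,fx=2.5,fy=2.5)[:,:,::-1])
print(state()['ft_force'],tool([515,-204,117.4]),state()['joints'])
```

```text
[-0.6027568   0.66174081 -2.26575108] [-345.85193964   78.26028377   82.76620787] [ 1.60474902e-01  4.06149194e-01  1.81202118e+00 -1.23126833e-04
  9.18080340e-01  3.91739327e-01]
```

View pics/l.png

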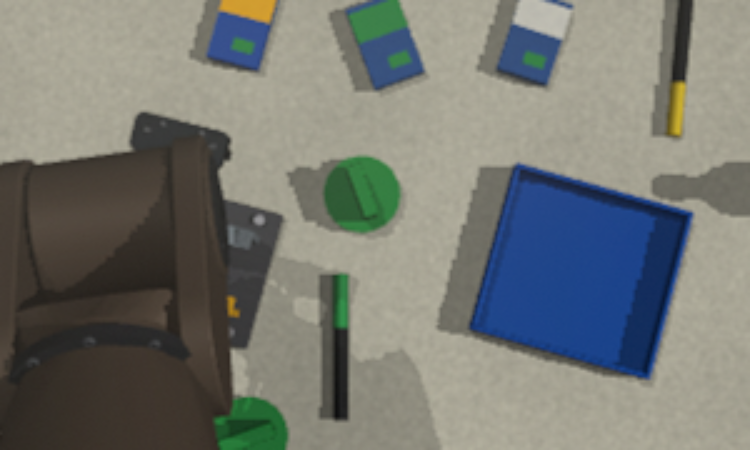

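The arm hides the stand. The tray is empty, with its middle at (580,270), and the bystanders are unmoved. The force reading shows the plug's weight on the gripper.

In the tool's units: -200 mm / 800 = -0.25, 45 mm / 800 = 0.0563.

Request:
handwheel([
  [[-0.25,0.0563,0],0,0],
  [[-0.25,0.0563,0],0,0],
  [[-0.25,0.0563,0],0,0],
  [[-0.25,0.0563,0],0,0],
  [[-0.25,0.0563,0],0,0],
])

```text
t: 6.03
eef_pos: [514.1, -56.6, 196.9]
tcp_rot: [-3.141, 0.0, 1.34]
ft_force: [0.7, -0.2, -1.1]
opening: 0.145
grip_force: 30.0
```

Request:
handwheel([
  [[-0.1825,0.0413,0],0,0],
  [[-0.1825,0.0413,0],0,0],
  [[-0.1825,0.0413,0],0,0],
  [[-0.1825,0.0413,0],0,0],
  [[-0.1825,0.0413,0],0,0],
])

```text
t: 6.45
eef_pos: [513.2, -208.7, 196.6]
tcp_rot: [-3.141, 0.001, 1.336]
ft_force: [0.2, -0.4, -0.6]
opening: 0.146
grip_force: 30.0
```

Run:
```python
from h import *
read_camera('top')
print(state()['ft_force'],tool([515,-204,45]),state()['tcp_rot'])
```

```text
[ 0.32626244  0.70551178 -1.90161505] [  2.83153699   1.54137316 151.50267559] [-3.14030048e+00 -1.71134290e-04  1.33639821e+00]
```

In the tool's units: 145 mm / 800 = 0.1813, 135 mm / 800 = 0.1688.

Request:
handwheel([
  [[0.0038,0.0013,0.05],0,0],
  [[0.0038,0.0013,0.1],0,0],
  [[0.0038,0.0013,0.1438],0,0],
  [[0.0038,0.0013,0.1688],0,0],
  [[0.0038,0.0013,0.1813],0,0],
])

```text
t: 6.92
eef_pos: [514.0, -199.9, 49.4]
tcp_rot: [-3.137, -0.001, 1.341]
ft_force: [-0.2, 1.0, -1.1]
opening: 0.148
grip_force: 30.0
```

Request:
handwheel([
  [[0,0,0.0025],0,0],
  [[0,0,0.005],0,0],
  [[0,0,0.0075],0,0],
  [[0,0,0.0075],0,0],
  [[0,0,0.0075],0,0],
])

```text
t: 7.33
eef_pos: [515.8, -201.8, 47.5]
tcp_rot: [3.14, 0.001, 1.341]
ft_force: [0.4, -0.5, -1.1]
opening: 0.147
grip_force: 30.0
```

In the tool's units: 2 mm / 800 = 0.0025, 1 mm / 800 = 0.0013.

Request:
handwheel([
  [[0,0,0.0013],0,0],
  [[0,0,0.0025],0,0],
  [[0,0,0.0025],0,0],
  [[0,0,0.0025],0,0],
  [[0,0,0.0025],0,0],
])

```text
t: 7.75
eef_pos: [515.4, -201.7, 44.5]
tcp_rot: [3.141, 0.0, 1.341]
ft_force: [-0.3, -0.8, -1.2]
opening: 0.145
grip_force: 30.0
```

Request:
handwheel([
  [[0,0,0.0013],0,0],
  [[0,0,0.0013],0,0],
  [[0,0,0.0013],0,0],
  [[0,0,0.0013],0,0],
])

```text
t: 8.08
eef_pos: [515.4, -201.7, 44.4]
tcp_rot: [3.141, 0.0, 1.341]
ft_force: [-3.3, 1.6, 11.5]
opening: 0.144
grip_force: 30.0
```

Touched down. Now I let go slowly and rise.

Request:
handwheel([
  [[0,0,0],0,0.3],
  [[0,0,0],0,0.3],
  [[0,0,0],0,0.5],
  [[0,0,0],0,0.7],
  [[0,0,0],0,0.7],
])

```text
t: 8.5
eef_pos: [515.4, -201.7, 43.3]
tcp_rot: [-3.142, 0.0, 1.341]
ft_force: [1.2, -1.0, 0.3]
opening: 0.444
grip_force: 0.0
```

Request:
handwheel([
  [[0,0,0],0,0.8],
  [[0,0,-0.0375],0,0.8],
  [[0,0,-0.0875],0,0.8],
  [[0,0,-0.1375],0,1],
  [[0,0,-0.1875],0,1],
])

```text
t: 8.92
eef_pos: [515.0, -201.4, 195.0]
tcp_rot: [-3.141, -0.0, 1.341]
ft_force: [0.4, -0.4, -0.5]
opening: 0.788
grip_force: 0.0
```

Run:
```python
from h import *
p,d=read_camera('side');q,_=read_camera('top')
im=np.vstack([cv2.resize(p[270:370,260:380],(600,300)),cv2.resize(q[200:320,340:480],(600,300))])
cv2.imwrite('pics/r.png',im[:,:,::-1]);print(state()['joints'])
```

```text
[-4.92171093e-01  4.28079858e-01  1.77697298e+00 -3.47922428e-05
  9.26765447e-01 -2.62296255e-01]
```

View pics/r.png

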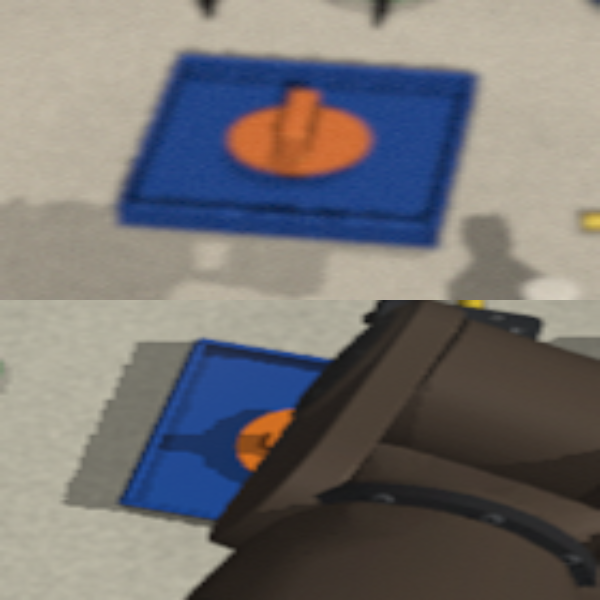

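The plug stands upright in the tray's middle: cap at (300,140) in the upper half of the picture. Before moving I look at the open slot.

Run:
```python
from h import *
p,d=read_camera('side');q,dq=read_camera('top')
np.savez('b.npz',p=p,d=d,q=q,dq=dq)
im=np.vstack([cv2.resize(p[185:245,275:345],(700,0+300),interpolation=cv2.INTER_CUBIC),cv2.resize(q[225:285,220:290],(700,300),interpolation=cv2.INTER_CUBIC)])
cv2.imwrite('pics/b.png',im[:,:,::-1])
print('head px top',(proj('top',[516.3,150.5,72])-[220,225])*[10,5]+[0,300])
h=cv2.cvtColor(q,cv2.COLOR_RGB2HSV);w=np.zeros(dq.shape,bool);w[235:275,240:275]=1
P,u,v=pts('top',dq,w&(h[...,1]>100)); k=(P[:,2]>55)&(P[:,2]<84);print(k.sum(),P[k].mean(0),cv2.minAreaRect(P[k][:,:2].astype(np.float32)))
s=R.from_euler('z',-.235).inv().apply(P[k]-[516.3,150.5,62]);i=np.abs(s[:,0])<9;print(np.round(s[i],1).tolist())
print(tool([516.3,150.5,190]))
```

```text
head px top [359.4272828  443.29569207]
108 [501.94144901 152.65376533  70.83568638] ((498.05877685546875, 141.5909881591797), (53.54207992553711, 62.1696662902832), 0.78135746717453)
[[6.4, 9.1, 5.3], [6.8, 6.2, 10.8], [7.3, 3.9, 11.8], [7.8, 1.5, 13.4], [8.4, -0.3, 11.0], [4.1, 8.0, 9.2], [5.2, 3.7, 8.7], [5.8, 1.8, 7.5], [6.2, -1.1, 12.3], [6.9, -2.5, 7.0], [7.5, -4.8, 7.7], [8.0, -7.0, 8.3], [1.9, 7.3, 9.9], [2.5, 5.0, 10.7], [3.0, 3.0, 9.8], [3.5, 0.4, 13.3], [4.1, -1.6, 12.2], [4.8, -2.9, 5.8], [5.2, -5.8, 11.6], [5.8, -7.6, 9.0], [6.4, -9.8, 9.1], [-0.5, 10.6, -1.9], [-0.3, 6.2, 13.8], [0.4, 4.8, 8.1], [0.9, 2.4, 10.0], [1.5, 0.3, 9.4], [2.1, -1.6, 7.7], [2.6, -3.8, 8.4], [3.0, -6.6, 13.3], [3.7, -8.1, 7.9], [4.3, -10.1, 7.0], [-2.9, 8.6, 7.8], [-2.4, 6.1, 10.3], [-1.7, 4.5, 6.4], [-1.3, 1.7, 10.8], [-0.8, -0.7, 12.6], [-0.2, -2.6, 11.3], [0.4, -4.5, 9.3], [1.0, -6.6, 8.5], [1.5, -9.1, 11.1], [-5.1, 7.5, 11.7], [-4.6, 5.0, 14.0], [-4.0, 3.4, 9.8], [-3.5, 0.9, 12.9], [-2.9, -1.3, 13.4], [-2.3, -3.0, 9.7], [-1.7, -4.7, 6.5], [-1.1, -6.7, 5.2], [-0.7, -9.8, 12.5], [-7.5, 11.3, -4.2], [-7.2, 6.8, 12.1], [-6.6, 5.0, 9.7], [-6.1, 2.8, 10.0], [-5.5, 0.8, 9.4], [-4.9, -1.1, 6.9], [-4.4, -3.7, 10.4], [-3.9, -5.8, 10.5], [-3.3, -7.6, 7.5], [-2.6, -9.1, 2.3], [-8.2, 2.4, 8.6], [-7.7, 0.1, 10.4], [-7.1, -1.8, 8.5], [-6.6, -4.1, 9.6], [-6.0, -6.4, 10.0], [-5.4, -7.9, 5.3], [-4.8, -9.9, 4.4], [-8.8, -5.2, 12.9], [-8.2, -7.1, 11.4], [-7.5, -8.2, 3.4]]
[343.11350072 -79.43832601   3.78383563]
```

View pics/b.png

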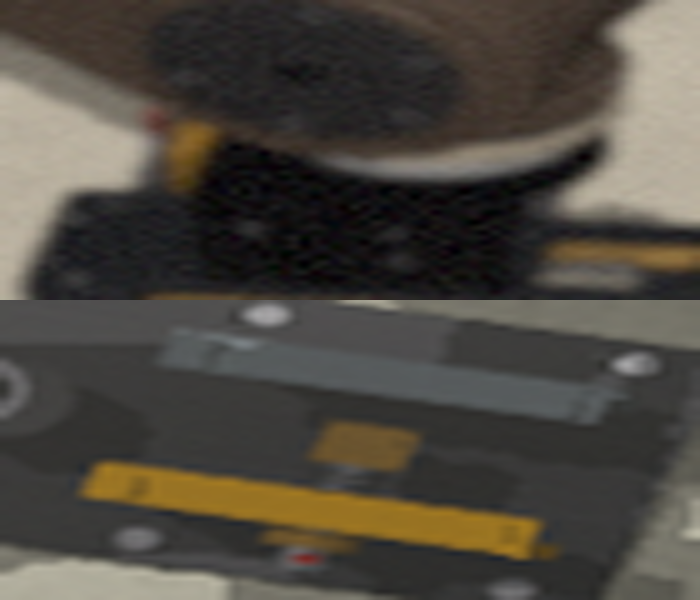

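The open slot shows the brass head at (365,447) in the lower picture, where it was predicted. The red pointer is at (305,558). I go above it.

In the tool's units: 200 mm / 800 = 0.25, -46 mm / 800 = -0.0575.

Request:
handwheel([
  [[0.25,-0.0575,0],0,1],
  [[0.25,-0.0575,0],0,1],
  [[0.25,-0.0575,0],0,1],
  [[0.25,-0.0575,0],0,1],
  [[0.25,-0.0575,0],0,1],
])

```text
t: 9.53
eef_pos: [515.1, 5.6, 191.7]
tcp_rot: [-3.139, 0.0, 1.34]
ft_force: [0.7, -0.8, 0.0]
opening: 0.999
grip_force: 0.0
```

Request:
handwheel([
  [[0.1788,-0.0413,0.005],0.2865,1],
  [[0.1788,-0.0413,0.005],0.2865,1],
  [[0.1788,-0.0413,0.005],0.2865,1],
  [[0.1788,-0.0413,0.005],0.2865,1],
  [[0.1788,-0.0413,0.005],0.2865,1],
])

```text
t: 9.95
eef_pos: [515.5, 154.7, 187.4]
tcp_rot: [-3.139, 0.002, 0.759]
ft_force: [-0.1, 0.2, -0.7]
opening: 0.996
grip_force: 0.0
```

Request:
handwheel([
  [[0,0,0],0.2865,1],
  [[0,0,0],0.2865,1],
  [[0,0,0],0.2865,1],
  [[0,0,0],0.2865,1],
  [[0,0,0],0.2865,1],
])

```text
t: 10.37
eef_pos: [515.9, 150.3, 187.4]
tcp_rot: [3.141, 0.003, 0.155]
ft_force: [0.6, -0.4, -0.3]
opening: 1.004
grip_force: 0.0
```

Request:
handwheel([
  [[0,0,0],0.1795,1],
  [[0,0,0],0.1795,1],
  [[0,0,0],0.1795,1],
  [[0,0,0],0.1795,1],
  [[0,0,0],0.1795,1],
])

```text
t: 10.78
eef_pos: [516.2, 150.2, 188.0]
tcp_rot: [3.141, 0.002, -0.211]
ft_force: [-0.8, 0.1, -0.3]
opening: 1.0
grip_force: 0.0
```

Run:
```python
from h import *
read_camera('top');s=state()
print(s['joints'],s['tcp_rot'],s['eef_pos'],tool([516.3,150.5,64]))
```

```text
[ 1.60361332e-01  4.21985109e-01  1.82434985e+00 -1.32594944e-04
  8.97190225e-01  1.94132007e+00] [ 3.14079643e+00  1.76391628e-03 -2.10080300e-01] [516.26387399 150.23574    188.31947647] [  0.19951245  -0.36497017 124.31906676]
```

In the tool's units: 70 mm / 800 = 0.0875, 35 mm / 800 = 0.0438, 0.025 rad / 2.0944 = 0.0119.

Request:
handwheel([
  [[0,0,0.0438],0.0119,1],
  [[0,0,0.0875],0.0119,1],
  [[0,0,0.0875],0.0119,1],
  [[0,0,0.0875],0.0119,0.9],
  [[0,0,0.0875],0.0119,0.8],
])

```text
t: 11.25
eef_pos: [517.2, 150.4, 120.5]
tcp_rot: [-3.141, -0.001, -0.238]
ft_force: [0.2, -0.3, 0.1]
opening: 0.914
grip_force: 0.0
```

Request:
handwheel([
  [[0,0,0.0188],0,0.7],
  [[0,0,0.0375],0,0.7],
  [[0,0,0.0563],0,0.6],
  [[0,0,0.07],0,0.6],
  [[0,0,0.07],0,0.6],
])

```text
t: 11.67
eef_pos: [516.6, 150.3, 63.1]
tcp_rot: [3.141, 0.0, -0.239]
ft_force: [-0.0, -1.1, 0.0]
opening: 0.614
grip_force: 0.0
```

Run:
```python
from h import *
p,d=read_camera('top')
print(state()['tcp_rot'],tool([516.3,150.5,62]),state()['opening'])
```

```text
[ 3.14153462e+00 -1.41519818e-04 -2.38917735e-01] [-0.59949731 -0.01627235  1.88107716] 0.6068512537337807
```

Request:
handwheel([
  [[0,0,0],0,0.35],
  [[0,0,0],0,0.3],
  [[0,0,0],0,0],
  [[0,0,0],0,0],
  [[0,0,0],0,0],
])

```text
t: 12.13
eef_pos: [516.8, 150.3, 63.8]
tcp_rot: [-3.141, -0.001, -0.239]
ft_force: [0.1, -0.2, 0.7]
opening: 0.306
grip_force: 0.0
```

Request:
handwheel([
  [[0,0,0],0,0],
  [[0,0,0],0,0],
  [[0,0,0],0,0],
  [[0,0,0],0,0],
  [[0,0,0],0,0],
])

```text
t: 12.55
eef_pos: [517.3, 152.0, 63.6]
tcp_rot: [-3.139, -0.002, -0.24]
ft_force: [0.8, 17.1, -3.9]
opening: 0.227
grip_force: 30.0
```

```bash
python3 -c "
from cell import *;s=state();print(s['opening']*95,s['moment'],s['ft_force'])"
```

```text
21.52290431480508 [ 3.08613115 -0.27813734  0.04127475] [ 0.75041219 17.10025666 -3.90147165]
```

The opening of 21.5 mm means the head is still about 0.08 rad off square, and the 17 N side force shows my grip is off centre. I centre it, then slide the pads up and down so friction no longer holds the head tilted.

In the tool's units: -3 mm / 800 = -0.0038, -1.5 mm / 800 = -0.0019.

Request:
handwheel([
  [[0,-0.0019,0],0,0],
  [[0,-0.0038,0],0,0],
  [[0,-0.0038,0],0,0],
  [[0,-0.0038,0],0,0],
])

```text
t: 12.88
eef_pos: [517.3, 152.4, 63.5]
tcp_rot: [3.14, 0.0, -0.239]
ft_force: [0.2, -7.8, 2.2]
opening: 0.226
grip_force: 30.0
```

Request:
handwheel([
  [[0,0,-0.0038],0,0],
  [[0,0,-0.0075],0,0],
  [[0,0,-0.0075],0,0],
  [[0,0,-0.0038],0,0],
  [[0,0,0],0,0],
])

```text
t: 13.3
eef_pos: [517.2, 152.4, 65.4]
tcp_rot: [3.141, -0.0, -0.239]
ft_force: [-10.4, -12.9, 47.5]
opening: 0.212
grip_force: 30.0
```

Request:
handwheel([
  [[0,0,0.0038],0,0],
  [[0,0,0.0038],0,0],
  [[0,0,0],0,0],
  [[0,0,0],0,0],
  [[0,0,0],0,0],
])

```text
t: 13.72
eef_pos: [517.9, 152.2, 63.5]
tcp_rot: [3.141, -0.001, -0.24]
ft_force: [3.7, -9.6, -1.4]
opening: 0.207
grip_force: 30.0
```

```bash
python3 -c "
from cell import *;s=state();print(s['opening']*95,s['moment'],s['ft_force'])"
```

```text
19.63286056320852 [-1.45663298 -0.57687369 -0.10361281] [ 3.74520382 -9.59821231 -1.37988565]
```

In the tool's units: 1 mm / 800 = 0.0013.

Request:
handwheel([
  [[0,0.0013,0],0,0],
  [[0,0.0013,0],0,0],
  [[0,0.0013,0],0,0],
  [[0,0.0013,0],0,0],
  [[0,0.0013,0],0,0],
])

```text
t: 14.13
eef_pos: [517.9, 152.2, 63.5]
tcp_rot: [-3.141, -0.002, -0.24]
ft_force: [4.9, -2.2, -4.3]
opening: 0.209
grip_force: 30.0
```

Run:
```python
from h import *
y=R.from_euler('z',-.235)
for n in('side','top'):
    p,d=read_camera(n);h=cv2.cvtColor(p,cv2.COLOR_RGB2HSV)
    for a in(0,.1,.2,.3):print(n,a,proj(n,np.array([517,151.3,62])+y.apply([-51,-25*np.sin(a),25*np.cos(a)])).round(1))
    c=proj(n,np.array([517,151.3,80])+y.apply([-51,0,0])).astype(int)
    m=((h[...,0]<6)|(h[...,0]>172))&(h[...,1]>110);v,u=np.nonzero(m);k=(abs(u-c[0])<12)&(abs(v-c[1])<12);print(k.sum(),u[k].mean(),v[k].mean(),v[k].min() if k.any() else'')
    if n=='side':cv2.imwrite('pics/f.png',cv2.resize(p[185:345,255:375],(600,800//1*3//4),interpolation=cv2.INTER_CUBIC)[:,:,::-1])
s=state();print(s['opening']*95,s['ft_force'],s['grip_force'],s['eef_pos'],s['t'])
```

```text
side 0 [289.7 205.7]
side 0.1 [289.6 206.3]
side 0.2 [289.5 207. ]
side 0.3 [289.3 207.7]
2 299.0 212.0 211
top 0 [248.7 275.5]
top 0.1 [249.8 275.8]
top 0.2 [250.9 276.1]
top 0.3 [252.  276.4]
0 nan nan 
20.017272528069984 [ 5.96802806 -1.79326981 -3.90387668] 29.999290108680725 [517.93054375 152.13592679  63.50630505] 14.2333<stdin>:7: RuntimeWarning: Mean of empty slice.
  ret = ret.dtype.type(ret / rcount)
```

View pics/f.png

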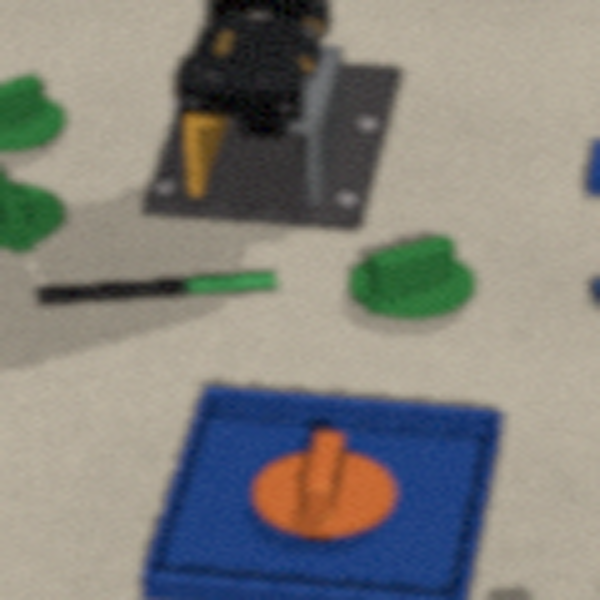

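The plug stands upright in the tray (cap at (325,490)), and the gripper is down in the slot. It hides the pointer. The opening has held at 20.0 mm with 30 N of grip and almost no side force. That is the head's width across its flats, so it is square.

```bash
python3 -c "
from cell import *;print(job_done())"
```

```text
the job is handed in; nothing more can be done
None
```

The orange plug stands upright and released in the blue tray, and the gripper is holding the bolt head by its side flats at 30 N. I judged it square from the 20.0 mm opening, because the gripper hid the red pointer; the job is handed in at about 14 s, with no verdict shown.

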